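# Build the LED light column and clip on its cap

## Task

Build the light column on the steel plinth: the green tier first, then the amber (yellow) one on it, then the red one, each fully home on the one below and upright, and last set the aluminium cap on the red tier and press it straight down until its clips snap in and it sits flush. Leave the spare blue tier and the drink cup where they stand.

Things in the scene. Friction and masses are not known exactly. Their poses are not given: they have to be found in the camera images.
- plinth_seat (a point): the plinth's seat: centre of the flat top of the fixed steel plinth, 30 mm above the bench, z up. The plinth is a steel foot disc (104 mm diameter, 10 mm high) with a dark drum of 60 mm diameter on it; on the seat stands a white tapered spigot, 39 mm wide at its foot, 24 mm at its tip, 12 mm high. It is bolted down.
- green_tier_mid (a point): centre of the green tier, a loose upright green drum, 56 mm diameter, 44 mm high (spigot not counted), 0.12 kg; this point is 22 mm above its underside, z up. White tapered spigot on top (39 mm wide at foot, 24 at tip, 12 high); in the underside a recess, 42 mm wide, 14 deep, drops over the spigot below until the rim rests on the top face below.
- amber_tier_mid (a point): centre of the amber (yellow) tier, a loose upright amber (yellow) drum, 56 mm diameter, 44 mm high (spigot not counted), 0.12 kg; this point is 22 mm above its underside, z up. White tapered spigot on top (39 mm wide at foot, 24 at tip, 12 high); in the underside a recess, 42 mm wide, 14 deep, drops over the spigot below until the rim rests on the top face below.
- red_tier_mid (a point): centre of the red tier, a loose upright red drum, 56 mm diameter, 44 mm high (spigot not counted), 0.12 kg; this point is 22 mm above its underside, z up. Same recess below (42 mm wide, 14 deep). Its top has no spigot but an open socket for the cap: mouth 41 mm wide, 24 deep, with a 5 mm thick lip for the clips; its rim is 22 mm above this point.
- cap_knob (a point): grip point on the axis of the cap's black upright knob (28 mm diameter, 38 high), 15 mm below its top, z up; 51 mm above the cap's foot. Under the knob a metal disc (56 mm, 8 thick), underside 31 mm below this point; under it a tapered plug (27 to 38 mm, 20 long) with 4 sprung tabs. 0.1 kg, any yaw. In red's socket it stops 13 mm high; a 10 to 15 N push snaps it home: this point 53 mm above red's.
- blue_tier_mid (a point): centre of the blue tier, a loose upright blue drum, 56 mm diameter, 44 mm high (spigot not counted), 0.12 kg; this point is 22 mm above its underside, z up. Shaped as the green one. A spare: not used, leave it standing.
- cup_mid (a point): a white drink cup with a red band, clear lid and yellow straw, 76 mm wide at the top, 54 mm at the foot, 111 mm high (straw tip at 154 mm), loose; this point is on its axis 55 mm above its foot, z up. Leave it standing.
There are look-alikes about, which are no part of the job. Of the things like the part that bears plinth_seat, leave any that is pink; of the rest the larger one is meant.

How it is judged:
On the way, in this order (a step that is already met when the one before it is completed fails the run):
1. the green tier sits home on the plinth (horizontal distance between green_tier_mid and plinth_seat below 0.006 m and z of green_tier_mid in the frame of plinth_seat between 0.019 and 0.025 m and angle between green_tier_mid's own z axis and vertical below 0.08 rad), for 0.2 s.
2. the amber tier sits home on the green one (all of step 1 and horizontal distance between amber_tier_mid and green_tier_mid below 0.006 m and z of amber_tier_mid in the frame of green_tier_mid between 0.041 and 0.047 m and angle between amber_tier_mid's own z axis and vertical below 0.08 rad), for 0.2 s.
3. the red tier sits home on the amber one (all of step 2 and horizontal distance between red_tier_mid and amber_tier_mid below 0.006 m and z of red_tier_mid in the frame of amber_tier_mid between 0.041 and 0.047 m and angle between red_tier_mid's own z axis and vertical below 0.08 rad), for 0.2 s.
4. the cap is snapped home on the red tier (all of step 3 and horizontal distance between cap_knob and red_tier_mid below 0.006 m and z of cap_knob in the frame of red_tier_mid between 0.05 and 0.056 m and angle between cap_knob's own z axis and vertical below 0.08 rad), for 0.2 s.
At the end, for the whole second after the job is handed in: Green on the plinth, amber on green, red on amber and the cap on red: each within 6 mm of the axis of the one below, within 3 mm of its home height and within 0.08 rad of upright, at rest and released (all of step 4 and linear speed of each of green_tier, amber_tier, red_tier, cap below 0.02 m/s); the robot touches nothing.
It fails at once if the spare blue tier is shifted by more than 25 mm or tipped (distance of blue_tier_mid from where it was at the start of the episode above 0.025 m or angle between blue_tier_mid's own z axis and vertical above 0.4 rad).
It fails at once if the drink cup is shifted by more than 25 mm or tipped (distance of cup_mid from where it was at the start of the episode above 0.025 m or angle between cup_mid's own z axis and vertical above 0.4 rad).
It also fails if it takes over 144 s, if anything falls off the work surface, if the arm or the gripper's body presses on something with over 40 N, if the wrist force passes 120 N, or if a joint passes its speed limit or range.

## Robot

A 6-joint arm with a two-finger parallel gripper is mounted at the origin on the work surface. World frame = base frame: x ahead of the robot, y to its left, z up, the work surface at z = 0. Lengths are in m, angles in rad, forces in N, time in s.
With the tool pointing down it reaches from about 0.325 to 0.85 m from the base axis. Payload 4.4 kg.
Tool frame: the origin (TCP) lies midway between the tips of the shut fingers; the grasp point (between the pads) lies 19 mm behind it; z points along the fingers, y is the line along which they close (so a half turn about z gives the same grasp; the last joint's range is limited). The gripper opens to 94 mm and grips with 3 to 60 N. Pads are 16 mm wide; open, the fingers measure 119 mm over their backs; the gripper's body (75 mm by 177 mm) begins 78 mm behind the grasp point.
Start: joints at [-1.284, 0.207, 1.542, -0, 1.393, -0.15], TCP at [0.243, -0.521, 0.205] pointing down, gripper open.
Joint ranges: [-2.73, 2.73], [-0.86, 2.22], [0.23, 2.46], [-1.11, 4.25], [0.08, 2.63], [-2.82, 2.82]. Speed limits (rad/s): [2.79, 2.79, 3.14, 3.14, 3.14, 3.14].

## Interface

Orientations are given as a rotation vector (axis times angle).
In Python, from rig import ctrl gives the robot as it stands.
- The arm moves only by the tool apply_moves, never from a script. Its argument "deltas" is a list of rows, each a list of 4 numbers: the shift along the tool's x, y, z each as a share of 0.5 m, from -1 to 1, then the turn about the tool's z as a share of 2 rad, from -1 to 1. A call has 1 to 20 rows; each row shifts and turns the commanded pose from where the row before left it, along the tool's axes as they then stand; what a row does not reach is not made up. A row lasts 1/8 s, in which the tool goes at most 62.5 mm and 10.7 degrees, less where a joint would pass 70% of its speed; a pose out of reach is approached as far as the arm can. A call with a number of a shift or a turn outside -1 to 1 is refused whole. A call with a gripper value outside its range is refused whole. "grip" is the gripper command: -1 is shut, 1 is fully open, values between are in proportion, set as the call begins (left out, the last holds). The fingers move at their own pace and stop on an object; the grip force is fixed at half the most. Time passes only in rows, so rows that do not move let the fingers close. It gives the time, the measured TCP pose, the force, the opening and the grip force at its end, in the units of the state.
- ctrl.sense(): the state, without advancing time (a new reading comes with each control period).
- ctrl.grab_frame(name): name is "scene" or "side" or "wrist"; returns a dict with "pixels" (420x560x3 uint8, blue, green, red), "z_map" (420x560 float32, m along the optical axis (not along the pixel's ray), 0 where there is no reading), "fov_y" (degrees; the focal length in pixels is half the picture's height over the tangent of half this angle, whatever the lens; pixels are square), "cx", "cy" (the principal point, pixels), "origin" and "orientation" of the camera in the world. Camera axes: x right, y up, looking along -z (the intrinsics and any distortion apply to the point x, -y, -z); pixel columns grow to the right and rows downward; lengths in m; the calibration is good to about 2 mm. A picture is of the moment at which its call begins.
- ctrl.hand_in(): hands the job in; it is judged then, once.
Trained networks look in a picture, given as the dict that the camera call returned (one of the last four; its "shot" number tells which), for a name from the list of things; names that differ only in an ending like _2 or _b are one class to them, and where a whole thing is asked for, a point or a joint stands for the part that bears it (a point fixed in the world has none). Each returns a list of dicts, best first, with "conf" (0 to 1); they miss things now and then, are a little off and sometimes report something else, mostly with a low value. They report only what shows in the picture. A call takes as long as a camera call. They do not tell look-alikes from the thing itself.
- ctrl.silhouettes(picture, thing): "region" (420x560 bool, what is visible of it).
- ctrl.tip_of(picture, thing): "point" ([x, y, z] in m, in world coordinates, good to about 4 mm: a listed point, or the origin of a listed thing).
The state is a dict: "t": time; "joint_positions": joint angles; "qvel": joint speeds; "effort": joint torques, N m; "ee_pos": TCP position; "tool_rot": TCP orientation; "force": force on the tool from outside, world axes, zero at the start; "moment": the same for the moment, N m; "grip_width": finger opening in m; "gripper_force": force on a finger pad.
Only numpy, scipy, OpenCV 4.12 (cv2) and the standard library are available. Lean on these libraries where they do the work, as an engineer would, in place of code of your own. Each camera call takes 0.05 s, during which the arm holds its last target. There are 200 camera calls.

## Working session

There is one attempt and no reset: what is moved stays moved. The work goes in short steps, Python scripts to look and compute and a tool call to move; the robot and the scene stay as the last step left them, time stands still between calls to the robot, and variables do not carry over. Pictures are saved under pics/ and viewed, at most 14 in all, crops included, and the job is handed in when it is done.

Besides the shell and the picture viewer there is one more tool, called by a JSON object that holds its "name" and its "arguments", one argument or row to a line. apply_moves: Moves the arm, as the interface text tells. Shift numbers are shares of 0.5 m and turn numbers shares of 2 rad, none past 1 either way. Its arguments: {"type":"object","properties":{"deltas":{"type":"array"},"grip":{"type":"number"}},"required":["deltas"]}

```bash
ls && mkdir -p pics
cat > h.py <<'E'
import numpy as np, cv2
from scipy.spatial.transform import Rotation as R
from rig import ctrl
def cloud(p):
    z=p["z_map"];h,w=z.shape;f=h/2/np.tan(np.radians(p["fov_y"])/2)
    v,u=np.mgrid[:h,:w]
    c=np.stack([(u-p["cx"])/f*z,-(v-p["cy"])/f*z,-z],-1)
    o=np.array(p["orientation"],float)
    M=o if o.shape==(3,3) else R.from_rotvec(o).as_matrix() if o.size==3 else R.from_quat(o).as_matrix()
    return c@M.T+np.array(p["origin"])
E
python3 - <<'E'
from h import *
s=ctrl.sense();print({k:np.round(v,3) for k,v in s.items()})
N=["plinth_seat","green_tier_mid","amber_tier_mid","red_tier_mid","cap_knob","blue_tier_mid","cup_mid"]
ims=[]
for c in ["scene","side"]:
    p=ctrl.grab_frame(c);print(c,{k:v for k,v in p.items() if k not in("pixels","z_map")})
    im=p["pixels"].copy()
    P=cloud(p)
    for n in N:
        for d in ctrl.tip_of(p,n): print(n,np.round(d["point"],3),round(d["conf"],2))
        for d in ctrl.silhouettes(p,n):
            m=d["region"];q=P[m&(p["z_map"]>0)];v,u=np.nonzero(m)
            print("   sil",n,round(d["conf"],2),"px",int(u.mean()),int(v.mean()),np.round(np.percentile(q,[2,98],axis=0),3).tolist() if len(q) else None, np.round(p["pixels"][m].mean(0)))
    cv2.imwrite(f"pics/{c}0.png",im)
E
```

```text
pics
{'t': np.float64(0.0), 'joint_positions': array([-1.284,  0.207,  1.543, -0.   ,  1.394, -0.151]), 'qvel': array([-0.   ,  0.001, -0.   ,  0.001,  0.001,  0.   ]), 'effort': array([ 1.0000e-03, -3.7088e+01, -2.8142e+01,  7.0000e-02,  3.6000e-02,
       -0.0000e+00]), 'ee_pos': array([ 0.243, -0.52 ,  0.204]), 'tool_rot': array([-3.065, -0.68 ,  0.   ]), 'force': array([-0.151, -0.47 , -0.121]), 'moment': array([-0.009,  0.059, -0.001]), 'gripper_force': np.float64(0.0), 'grip_width': np.float64(0.094)}
scene {'fov_y': 46.47337332867163, 'cx': 287.0453594106102, 'cy': 211.03931859029376, 'origin': array([ 1.23086667, -0.42539911,  0.82265437]), 'orientation': array([0.77453889, 0.42650452, 0.9734031 ]), 'shot': 1}
plinth_seat [ 0.481 -0.098  0.033] 0.93
plinth_seat [0.349 0.003 0.032] 0.93
plinth_seat [ 0.353 -0.123  0.022] 0.71
   sil plinth_seat 0.87 px 238 242 [[0.44, -0.146, 0.003], [0.529, -0.052, 0.043]] [170. 172. 173.]
   sil plinth_seat 0.66 px 209 214 [[0.332, -0.15, 0.003], [0.39, -0.086, 0.03]] [168. 170. 172.]
   sil plinth_seat 0.56 px 252 197 [[0.314, -0.042, 0.004
[... 1752 characters left out ...]
6, 0.001], [0.391, 0.309, 0.057]] [ 98. 142.  86.]
amber_tier_mid [ 0.585 -0.28   0.019] 0.77
   sil amber_tier_mid 0.64 px 315 166 [[0.555, -0.293, 0.002], [0.606, -0.249, 0.057]] [ 59. 145. 166.]
   sil red_tier_mid 0.74 px 226 195 [[0.637, -0.007, 0.001], [0.69, 0.047, 0.046]] [ 20.  24. 134.]
   sil red_tier_mid 0.66 px 166 241 [[0.543, 0.258, 0.001], [0.61, 0.323, 0.125]] [127. 134. 147.]
cap_knob [ 0.382 -0.292  0.05 ] 0.49
blue_tier_mid [0.453 0.103 0.024] 0.89
   sil blue_tier_mid 0.93 px 264 242 [[0.423, 0.085, 0.003], [0.475, 0.134, 0.057]] [157. 110.  82.]
cup_mid [0.58  0.291 0.054] 0.82
   sil cup_mid 0.71 px 167 241 [[0.543, 0.26, 0.003], [0.605, 0.323, 0.129]] [127. 134. 148.]
```

View pics/scene0.png

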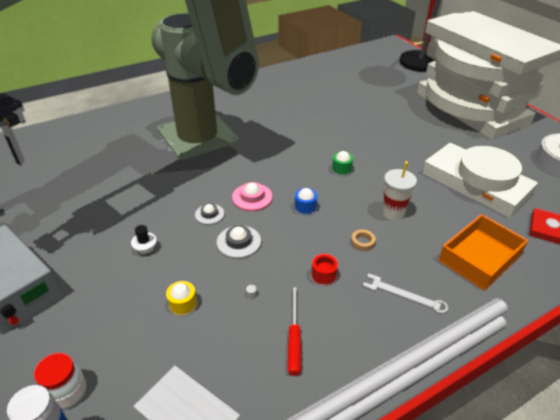

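Run:
```python
from h import *
T=[("plinth",(.480,-.095)),("green",(.367,.280)),("amber",(.584,-.278)),("red",(.666,.018)),("cap",(.386,-.294)),("blue",(.45,.1))]
for c in ["scene","side"]:
    p=ctrl.grab_frame(c);P=cloud(p)
    for n,xy in T:
        h=.030 if n=="plinth" else .044 if n!="cap" else .066
        m=(np.abs(P[...,2]-h)<.003)&(np.hypot(P[...,0]-xy[0],P[...,1]-xy[1])<(.04 if n!="cap" else .03))
        q=P[m][:,:2].astype(np.float32)
        print(c,n,m.sum(),np.round(cv2.minEnclosingCircle(q),4) if 0 else [np.round(a,4) for a in cv2.minEnclosingCircle(q)])
p=ctrl.grab_frame("wrist");print(np.round(p["origin"],3),R.from_rotvec(p["orientation"]).as_matrix().round(2))
s=ctrl.sense();M=R.from_rotvec(s["tool_rot"]).as_matrix();print(M.round(3)); print((M.T@(p["origin"]-s["ee_pos"])).round(3))
```

```text
scene plinth 222 [array([ 0.4797, -0.0969]), np.float64(0.0318)]
scene green 106 [array([0.3661, 0.2784]), np.float64(0.0298)]
scene amber 275 [array([ 0.5835, -0.2791]), np.float64(0.0297)]
scene red 219 [array([0.6651, 0.0177]), np.float64(0.0298)]
scene cap 85 [array([ 0.388 , -0.2933]), np.float64(0.0146)]
scene blue 139 [array([0.4509, 0.1043]), np.float64(0.0295)]
side plinth 129 [array([ 0.4779, -0.0961]), np.float64(0.0313)]
side green 244 [array([0.3652, 0.2815]), np.float64(0.0304)]
side amber 75 [array([ 0.5827, -0.279 ]), np.float64(0.031)]
side red 116 [array([0.6645, 0.0175]), np.float64(0.0304)]
side cap 10 [array([ 0.3944, -0.2874]), np.float64(0.0095)]
side blue 158 [array([0.4516, 0.1058]), np.float64(0.0303)]
[ 0.31  -0.49   0.383] [[ 0.42  0.88  0.23]
 [-0.91  0.41  0.11]
 [ 0.   -0.25  0.97]]
[[ 0.906  0.423 -0.   ]
 [ 0.423 -0.906 -0.   ]
 [-0.     0.    -1.   ]]
[ 0.073 -0.    -0.177]
```

The scene picture shows the plinth at px (238,240), with the pink look-alike at (252,195) and the small one at (209,213). Both cameras agree on all the positions, so I'm going for green.

{"name": "apply_moves", "arguments": {
  "deltas": [
    [0,0,0,0.0728],
    [0,0,0,0.0728],
    [0,0,0,0.0728],
    [0.07,0,0,0],
    [0.07,0,0,0],
    [0.07,0,0,0],
    [0.07,0,0,0],
    [0.07,0,0,0],
    [0,-0.08,0,0],
    [0,-0.08,0,0],
    [0,-0.08,0,0],
    [0,-0.08,0,0],
    [0,-0.08,0,0],
    [0,-0.08,0,0],
    [0,-0.08,0,0],
    [0,-0.08,0,0],
    [0,-0.08,0,0],
    [0,-0.08,0,0]
  ],
  "grip": 1
}}

```text
t: 3.9
ee_pos: [0.4182, -0.1198, 0.2057]
tool_rot: [3.141, -0.0, 0.001]
force: [0.7, -0.7, 0.2]
grip_width: 0.0943
gripper_force: 0.0
```

{"name": "apply_moves", "arguments": {
  "deltas": [
    [0,-0.08,0,0],
    [0,-0.08,0,0],
    [0,-0.08,0,0],
    [0,-0.08,0,0],
    [0,-0.08,0,0],
    [0,-0.08,0,0],
    [0,-0.08,0,0],
    [-0.05,-0.08,0,0],
    [-0.05,-0.08,0,0],
    [0,-0.08,0,0],
    [0,0,0,0],
    [0,0,0,0],
    [0,0,0,0]
  ]
}}

```text
t: 5.52
ee_pos: [0.3685, 0.2779, 0.2054]
tool_rot: [3.141, -0.002, -0.0]
force: [-0.2, -0.5, -0.2]
grip_width: 0.0943
gripper_force: 0.0
```

```bash
cat >> h.py <<'E'
def top(p,xy,h,r=.04,tol=.003):
    P=cloud(p);m=(np.abs(P[...,2]-h)<tol)&(np.hypot(P[...,0]-xy[0],P[...,1]-xy[1])<r)
    (c,rad)=cv2.minEnclosingCircle(P[m][:,:2].astype(np.float32)) if m.sum()>3 else ((0,0),0)
    return m.sum(),np.round(c,4),round(rad,4)
E
python3 - <<'E'
from h import *
p=ctrl.grab_frame("wrist");print(top(p,(.3657,.28),.044));cv2.imwrite("pics/w1.png",p["pixels"]);print(ctrl.sense()["ee_pos"],[d for d in ctrl.tip_of(p,"green_tier_mid")])
E
```

```text
(np.int64(1023), array([0.3672, 0.2811]), 0.0282)
[0.36850936 0.27798437 0.20540347] [{'point': [0.3665, 0.2805, 0.0248], 'conf': 0.94}]
```

{"name": "apply_moves", "arguments": {
  "deltas": [
    [-0.004,-0.005,0.06,0],
    [0,0,0.07,0],
    [0,0,0.07,0],
    [0,0,0.07,0],
    [0,0,0.06,0],
    [0,0,0.03,0],
    [0,0,0.024,0],
    [0,0,0,0],
    [0,0,0,0]
  ]
}}

```text
t: 6.75
ee_pos: [0.3672, 0.2819, 0.0144]
tool_rot: [-3.141, 0.0, -0.003]
force: [-0.5, -0.7, -0.8]
grip_width: 0.0939
gripper_force: 0.0
```

{"name": "apply_moves", "arguments": {
  "deltas": [
    [0,0,0,0],
    [0,0,0,0],
    [0,0,0,0],
    [0,0,0,0],
    [0,0,0,0],
    [0,0,0,0],
    [0,0,0,0],
    [0,0,0,0]
  ],
  "grip": -1
}}

```text
t: 7.75
ee_pos: [0.3662, 0.2813, 0.0135]
tool_rot: [3.141, 0.0, -0.0]
force: [-0.5, -3.0, 3.9]
grip_width: 0.0553
gripper_force: 30.0
```

{"name": "apply_moves", "arguments": {
  "deltas": [
    [0,0,-0.04,0],
    [0,0,-0.08,0],
    [0,0,-0.08,0],
    [0,0,-0.08,0],
    [0,0,-0.06,0],
    [0.02,0.035,0,0],
    [0.03,0.08,0,0],
    [0.03,0.08,0,0],
    [0.03,0.08,0,0],
    [0.03,0.08,0,0],
    [0.03,0.08,0,0],
    [0.03,0.08,0,0],
    [0.016,0.08,0,0],
    [0.01,0.08,0,0],
    [0,0.08,0,0],
    [0,0,0,0],
    [0,0,0,0],
    [0,0,0,0]
  ]
}}

```text
t: 10.0
ee_pos: [0.4791, -0.0948, 0.1832]
tool_rot: [-3.141, -0.002, 0.0]
force: [0.1, -0.3, -1.0]
grip_width: 0.0557
gripper_force: 30.0
```

Run:
```python
from h import *
p=ctrl.grab_frame("wrist");cv2.imwrite("pics/w2.png",p["pixels"]);print(ctrl.sense()["ee_pos"],[(d["point"],d["conf"]) for d in ctrl.tip_of(p,"plinth_seat")],[(d["point"],d["conf"]) for d in ctrl.tip_of(p,"green_tier_mid")])
print(top(p,(.479,-.0965),.03),top(p,(.479,-.0965),.01,.06), top(p,(.479,-.0965),.192+.044-.0005,.05,.004))
```

```text
[ 0.47915052 -0.09482987  0.1832721 ] [([0.4834, -0.1034, 0.0303], 0.82)] [([0.4762, -0.095, 0.1964], 0.62)]
(np.int64(895), array([ 0.4814, -0.0972]), 0.0299) (np.int64(2510), array([ 0.481 , -0.0971]), 0.0517) (np.int64(703), array([ 0.4894, -0.0937]), 0.04)
```

View pics/w2.png

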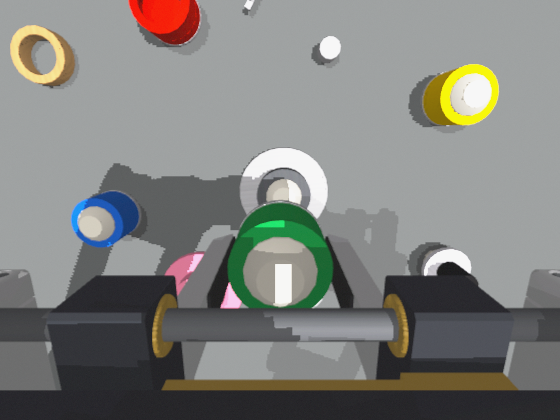

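```bash
cat >> h.py <<'E'
def held(p,hue,h,tol=.004):
    # circle fit to the coloured top ring of a held tier
    P=cloud(p);H=cv2.cvtColor(p["pixels"],cv2.COLOR_BGR2HSV);d=np.abs(H[...,0].astype(int)-hue);d=np.minimum(d,180-d)
    m=(d<10)&(H[...,1]>120)&(np.abs(P[...,2]-h)<tol)
    c,r=cv2.minEnclosingCircle(P[m][:,:2].astype(np.float32)) if m.sum()>3 else ((0,0),0)
    return m.sum(),np.round(c,4),round(r,4)
E
python3 - <<'E'
from h import *
p=ctrl.grab_frame("wrist");print(held(p,70,.2135),held(p,70,.2135,.002),top(p,(.479,-.0965),.03))
P=cloud(p);print([np.round(P[v,285],3) for v in range(205,225,4)])
E
```

```text
(np.int64(3527), array([ 0.4798, -0.0944]), 0.0285) (np.int64(2821), array([ 0.4802, -0.0941]), 0.0281) (np.int64(911), array([ 0.4807, -0.0973]), 0.0301)
[array([ 0.507, -0.097,  0.179]), array([ 0.508, -0.097,  0.19 ]), array([ 0.507, -0.097,  0.198]), array([ 0.508, -0.097,  0.207]), array([ 0.507, -0.097,  0.211])]
```

{"name": "apply_moves", "arguments": {
  "deltas": [
    [0.002,0.005,0,0],
    [0,0,0.06,0],
    [0,0,0.07,0],
    [0,0,0.07,0],
    [0,0,0.03,0],
    [0,0,0.02,0],
    [0,0,0.01,0],
    [0,0,0.01,0],
    [0,0,0.006,0],
    [0,0,0.004,0],
    [0,0,0,0],
    [0,0,0,0]
  ]
}}

```text
t: 11.7
ee_pos: [0.4803, -0.0986, 0.0436]
tool_rot: [3.141, -0.0, 0.0]
force: [1.1, -0.1, -1.9]
grip_width: 0.0554
gripper_force: 30.0
```

{"name": "apply_moves", "arguments": {
  "deltas": [
    [0,0,0,0],
    [0,0,0,0],
    [0,0,0,0],
    [0,0,0,0],
    [0,0,0,0],
    [0,0,-0.03,0],
    [0,0,-0.08,0],
    [0,0,-0.08,0],
    [0,0,-0.08,0],
    [0,0,-0.06,0],
    [0,0,0,0],
    [0,0,0,0]
  ],
  "grip": 1
}}

```text
t: 13.2
ee_pos: [0.4795, -0.0982, 0.2076]
tool_rot: [-3.141, 0.0, 0.002]
force: [-0.6, -0.3, -0.2]
grip_width: 0.0939
gripper_force: 0.0
```

Run:
```python
from h import *
print(ctrl.sense()["ee_pos"])
for c in ["wrist","scene","side"]:
    p=ctrl.grab_frame(c);print(c,top(p,(.479,-.0965),.074),top(p,(.479,-.0965),.01,.06),top(p,(.583,-.279),.044))
```

```text
[ 0.479514   -0.09824018  0.20761968]
wrist (np.int64(1203), array([ 0.4813, -0.0973]), 0.0281) (np.int64(2457), array([ 0.4811, -0.0973]), 0.0517) (np.int64(1297), array([ 0.5849, -0.2783]), 0.0285)
scene (np.int64(186), array([ 0.4805, -0.098 ]), 0.0289) (np.int64(563), array([ 0.4808, -0.098 ]), 0.0535) (np.int64(275), array([ 0.5831, -0.279 ]), 0.0296)
side (np.int64(114), array([ 0.4798, -0.0946]), 0.0308) (np.int64(344), array([ 0.4783, -0.0961]), 0.0529) (np.int64(79), array([ 0.5815, -0.2779]), 0.0293)
```

{"name": "apply_moves", "arguments": {
  "deltas": [
    [0.04,0.06,0,0],
    [0.04,0.07,0,0],
    [0.04,0.07,0,0],
    [0.04,0.07,0,0],
    [0.03,0.06,0,0],
    [0.019,0.03,0,0],
    [0,0,0.05,0],
    [0,0,0.07,0],
    [0,0,0.07,0],
    [0,0,0.07,0],
    [0,0,0.06,0],
    [0,0,0.04,0],
    [0,0,0.028,0],
    [0,0,0,0],
    [0,0,0,0]
  ]
}}

```text
t: 15.22
ee_pos: [0.5857, -0.2791, 0.0157]
tool_rot: [3.14, 0.0, 0.003]
force: [-0.4, -0.2, -0.3]
grip_width: 0.0941
gripper_force: 0.0
```

{"name": "apply_moves", "arguments": {
  "deltas": [
    [0,0,0,0],
    [0,0,0,0],
    [0,0,0,0],
    [0,0,0,0],
    [0,0,0,0],
    [0,0,0,0],
    [0,0,0,0],
    [0,0,0,0]
  ],
  "grip": -1
}}

```text
t: 16.23
ee_pos: [0.5848, -0.2787, 0.0146]
tool_rot: [3.141, -0.0, 0.0]
force: [0.1, -0.0, 2.2]
grip_width: 0.0557
gripper_force: 30.0
```

{"name": "apply_moves", "arguments": {
  "deltas": [
    [0,0,-0.04,0],
    [0,0,-0.08,0],
    [0,0,-0.08,0],
    [0,0,-0.08,0],
    [0,0,-0.06,0],
    [0,0,-0.04,0],
    [-0.04,-0.06,0,0],
    [-0.04,-0.07,0,0],
    [-0.04,-0.07,0,0],
    [-0.04,-0.07,0,0],
    [-0.03,-0.06,0,0],
    [-0.02,-0.032,0,0],
    [0,0,0,0],
    [0,0,0,0],
    [0,0,0,0]
  ]
}}

```text
t: 18.1
ee_pos: [0.4803, -0.0985, 0.2045]
tool_rot: [3.141, -0.002, 0.0]
force: [-0.2, 0.3, -0.6]
grip_width: 0.0554
gripper_force: 30.0
```

Run:
```python
from h import *
e=ctrl.sense()["ee_pos"];print(e)
p=ctrl.grab_frame("wrist");print(held(p,28,e[2]-.0145+.044),held(p,28,e[2]-.0145+.044,.002),held(p,70,.074),top(p,(.48,-.0975),.01,.06))
```

```text
[ 0.48027238 -0.09849598  0.20448122]
(np.int64(3591), array([ 0.4802, -0.0974]), 0.0285) (np.int64(1965), array([ 0.4805, -0.0977]), 0.0282) (np.int64(658), array([ 0.4819, -0.0975]), 0.0277) (np.int64(2191), array([ 0.4812, -0.0971]), 0.0517)
```

{"name": "apply_moves", "arguments": {
  "deltas": [
    [0.002,0,0.03,0],
    [0,0,0.06,0],
    [0,0,0.06,0],
    [0,0,0.03,0],
    [0,0,0.02,0],
    [0,0,0.01,0],
    [0,0,0.01,0],
    [0,0,0.008,0],
    [0,0,0.005,0],
    [0,0,0,0],
    [0,0,0,0]
  ]
}}

```text
t: 19.52
ee_pos: [0.4811, -0.0976, 0.0885]
tool_rot: [3.141, 0.0, 0.001]
force: [-0.7, 0.1, 2.8]
grip_width: 0.0554
gripper_force: 30.0
```

Amber is home at the expected height. Releasing it and going up to look.

{"name": "apply_moves", "arguments": {
  "deltas": [
    [0,0,0,0],
    [0,0,0,0],
    [0,0,0,0],
    [0,0,0,0],
    [0,0,0,0],
    [0,0,-0.03,0],
    [0,0,-0.08,0],
    [0,0,-0.08,0],
    [0,0,-0.07,0],
    [0,0,0,0],
    [0,0,0,0]
  ],
  "grip": 1
}}

```text
t: 20.9
ee_pos: [0.4803, -0.0974, 0.2176]
tool_rot: [-3.141, -0.0, 0.001]
force: [-0.2, -0.3, -1.5]
grip_width: 0.0947
gripper_force: 0.0
```

Run:
```python
from h import *
print(ctrl.sense()["ee_pos"])
for c in ["wrist","scene","side"]:
    p=ctrl.grab_frame(c);print(c,top(p,(.48,-.0975),.118),top(p,(.479,-.0965),.01,.06),top(p,(.665,.0175),.044))
```

```text
[ 0.48029677 -0.09736018  0.21762729]
wrist (np.int64(1510), array([ 0.4813, -0.0963]), 0.0281) (np.int64(2017), array([ 0.4811, -0.097 ]), 0.0517) (np.int64(788), array([0.6669, 0.0177]), 0.0281)
scene (np.int64(192), array([ 0.4802, -0.0969]), 0.0298) (np.int64(556), array([ 0.4805, -0.0985]), 0.0531) (np.int64(221), array([0.6666, 0.0186]), 0.0297)
side (np.int64(109), array([ 0.4787, -0.095 ]), 0.0291) (np.int64(347), array([ 0.4791, -0.0951]), 0.0546) (np.int64(110), array([0.6658, 0.0185]), 0.0316)
```

{"name": "apply_moves", "arguments": {
  "deltas": [
    [0.05,-0.03,0,0],
    [0.07,-0.045,0,0],
    [0.07,-0.045,0,0],
    [0.07,-0.045,0,0],
    [0.07,-0.04,0,0],
    [0.041,-0.026,0,0],
    [0,0,0.06,0],
    [0,0,0.07,0],
    [0,0,0.07,0],
    [0,0,0.07,0],
    [0,0,0.07,0],
    [0,0,0.04,0],
    [0,0,0.027,0],
    [0,0,0,0],
    [0,0,0,0]
  ]
}}

```text
t: 22.92
ee_pos: [0.6676, 0.0179, 0.0159]
tool_rot: [3.141, 0.0, 0.004]
force: [0.1, -0.4, -0.2]
grip_width: 0.0944
gripper_force: 0.0
```

{"name": "apply_moves", "arguments": {
  "deltas": [
    [0,0,0,0],
    [0,0,0,0],
    [0,0,0,0],
    [0,0,0,0],
    [0,0,0,0],
    [0,0,0,0],
    [0,0,0,0],
    [0,0,0,0]
  ],
  "grip": -1
}}

```text
t: 23.92
ee_pos: [0.6663, 0.0178, 0.0146]
tool_rot: [3.141, -0.0, 0.0]
force: [-0.3, -0.7, 1.7]
grip_width: 0.0561
gripper_force: 30.0
```

{"name": "apply_moves", "arguments": {
  "deltas": [
    [0,0,-0.04,0],
    [0,0,-0.08,0],
    [0,0,-0.08,0],
    [0,0,-0.08,0],
    [0,0,-0.08,0],
    [0,0,-0.04,0],
    [-0.05,0.03,0,0],
    [-0.07,0.045,0,0],
    [-0.07,0.045,0,0],
    [-0.07,0.045,0,0],
    [-0.07,0.04,0,0],
    [-0.041,0.026,0,0],
    [0,0,0,0],
    [0,0,0,0],
    [0,0,0,0]
  ]
}}

```text
t: 25.8
ee_pos: [0.4814, -0.097, 0.2144]
tool_rot: [-3.141, -0.001, -0.0]
force: [0.1, 0.4, -2.5]
grip_width: 0.056
gripper_force: 30.0
```

Run:
```python
from h import *
e=ctrl.sense()["ee_pos"];print(e)
p=ctrl.grab_frame("wrist");print(held(p,0,e[2]+.03),held(p,0,e[2]+.03,.002),held(p,28,.118),top(p,(.48,-.0975),.01,.06))
```

```text
[ 0.48144572 -0.09700959  0.21435878]
(np.int64(3509), array([ 0.4822, -0.0962]), 0.0282) (np.int64(1028), array([ 0.4824, -0.0962]), 0.0279) (np.int64(707), array([ 0.4832, -0.0967]), 0.0277) (np.int64(2030), array([ 0.4811, -0.0971]), 0.0517)
```

{"name": "apply_moves", "arguments": {
  "deltas": [
    [-0.001,0,0.03,0],
    [0,0,0.05,0],
    [0,0,0.03,0],
    [0,0,0.02,0],
    [0,0,0.01,0],
    [0,0,0.01,0],
    [0,0,0.01,0],
    [0,0,0.006,0],
    [0,0,0,0],
    [0,0,0,0]
  ]
}}

```text
t: 27.1
ee_pos: [0.4807, -0.0977, 0.1325]
tool_rot: [3.141, -0.0, 0.002]
force: [-1.1, -0.2, 5.7]
grip_width: 0.0562
gripper_force: 30.0
```

{"name": "apply_moves", "arguments": {
  "deltas": [
    [0,0,0,0],
    [0,0,0,0],
    [0,0,0,0],
    [0,0,0,0],
    [0,0,0,0],
    [0,0,-0.03,0],
    [0,0,-0.08,0],
    [0,0,-0.08,0],
    [0,0,-0.04,0],
    [0,0,0,0],
    [0,0,0,0]
  ],
  "grip": 1
}}

```text
t: 28.48
ee_pos: [0.4797, -0.0973, 0.2459]
tool_rot: [-3.141, -0.0, 0.002]
force: [-0.0, -0.3, 0.6]
grip_width: 0.0939
gripper_force: 0.0
```

Run:
```python
from h import *
print(ctrl.sense()["ee_pos"])
for c in ["wrist","scene","side"]:
    p=ctrl.grab_frame(c);print(c,top(p,(.48,-.0975),.162),top(p,(.479,-.0965),.01,.06),top(p,(.388,-.293),.066,.03),top(p,(.388,-.293),.028,.04))
    cv2.imwrite(f"pics/{c}3.png",p["pixels"])
    print([(d["point"],d["conf"]) for d in ctrl.tip_of(p,"cap_knob")])
```

```text
[ 0.4797371  -0.09731402  0.24586141]
wrist (np.int64(1343), array([ 0.4811, -0.0964]), 0.0281) (np.int64(1674), array([ 0.4813, -0.0972]), 0.0516) (np.int64(299), array([ 0.3896, -0.2918]), 0.0136) (np.int64(648), array([ 0.3895, -0.2919]), 0.0276)
[([0.3875, -0.2968, 0.0496], 0.72)]
scene (np.int64(201), array([ 0.48  , -0.0963]), 0.0295) (np.int64(563), array([ 0.4802, -0.0993]), 0.0532) (np.int64(89), array([ 0.3881, -0.2926]), 0.0149) (np.int64(217), array([ 0.3897, -0.292 ]), 0.0289)
[([0.3851, -0.2917, 0.0523], 0.65)]
side (np.int64(133), array([ 0.4809, -0.0951]), 0.0315) (np.int64(350), array([ 0.4789, -0.0964]), 0.0537) (np.int64(43), array([ 0.3872, -0.2916]), 0.0177) (np.int64(107), array([ 0.3874, -0.2905]), 0.0292)
[]
```

{"name": "apply_moves", "arguments": {
  "deltas": [
    [-0.03,0.06,0,0],
    [-0.03,0.07,0,0],
    [-0.03,0.07,0,0],
    [-0.03,0.07,0,0],
    [-0.03,0.07,0,0],
    [-0.032,0.05,0,0],
    [0,0,0.06,0],
    [0,0,0.07,0],
    [0,0,0.07,0],
    [0,0,0.07,0],
    [0,0,0.07,0],
    [0,0,0.04,0],
    [0,0,0.03,0],
    [0,0,0.014,0],
    [0,0,0,0],
    [0,0,0,0]
  ]
}}

```text
t: 30.78
ee_pos: [0.3899, -0.2932, 0.0353]
tool_rot: [3.14, 0.0, 0.002]
force: [0.0, -0.3, 0.2]
grip_width: 0.0939
gripper_force: 0.0
```

{"name": "apply_moves", "arguments": {
  "deltas": [
    [0,0,0,0],
    [0,0,0,0],
    [0,0,0,0],
    [0,0,0,0],
    [0,0,0,0],
    [0,0,0,0],
    [0,0,0,0],
    [0,0,0,0],
    [0,0,0,0]
  ],
  "grip": -1
}}

```text
t: 31.9
ee_pos: [0.3892, -0.2926, 0.0344]
tool_rot: [3.141, -0.0, 0.0]
force: [0.3, -0.7, -0.3]
grip_width: 0.0276
gripper_force: 29.9
```

{"name": "apply_moves", "arguments": {
  "deltas": [
    [0,0,-0.04,0],
    [0,0,-0.08,0],
    [0,0,-0.08,0],
    [0,0,-0.08,0],
    [0,0,-0.08,0],
    [0,0,-0.05,0],
    [0,0,-0.02,0],
    [0.03,-0.06,0,0],
    [0.03,-0.07,0,0],
    [0.03,-0.07,0,0],
    [0.03,-0.07,0,0],
    [0.03,-0.07,0,0],
    [0.032,-0.05,0,0],
    [0,0,0,0],
    [0,0,0,0],
    [0,0,0,0]
  ]
}}

```text
t: 33.9
ee_pos: [0.4796, -0.0983, 0.249]
tool_rot: [-3.142, 0.002, 0.002]
force: [0.9, 0.8, -1.0]
grip_width: 0.0273
gripper_force: 29.9
```

Run:
```python
from h import *
e=ctrl.sense()["ee_pos"];print(e)
p=ctrl.grab_frame("wrist");cv2.imwrite("pics/w5.png",p["pixels"])
for dh in (.030,.032,.034):print(top(p,e[:2],e[2]+dh,.022,.002))
for dh in (-.008,-.006,-.004):print(top(p,e[:2],e[2]+dh,.04,.002))
print(held(p,0,.162),top(p,(.48,-.0975),.01,.06))
```

```text
[ 0.47962446 -0.09828286  0.24897776]
(np.int64(2013), array([ 0.4854, -0.0983]), 0.0198)
(np.int64(786), array([ 0.486 , -0.0983]), 0.0197)
(np.int64(102), array([ 0.4861, -0.0983]), 0.0198)
(np.int64(1788), array([ 0.4862, -0.0979]), 0.0269)
(np.int64(698), array([ 0.4875, -0.0981]), 0.0258)
(np.int64(84), array([ 0.4889, -0.0984]), 0.0153)
(np.int64(711), array([ 0.4824, -0.0963]), 0.0277) (np.int64(1673), array([ 0.4809, -0.0971]), 0.0518)
```

View pics/w5.png

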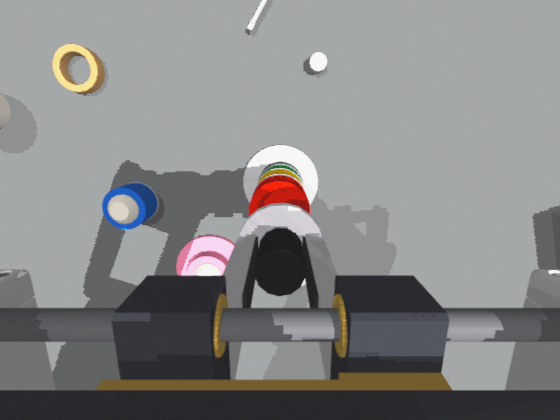

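Run:
```python
from h import *
e=ctrl.sense()["ee_pos"]
p=ctrl.grab_frame("wrist");P=cloud(p);B=p["pixels"].max(-1);v,u=np.mgrid[:420,:560]
m=(v>200)&(v<300)&(u>240)&(u<325)&(B<70)&(abs(P[...,2]-e[2]-.0315)<.004)
print(m.sum(),np.median(P[m][:,2])-e[2],cv2.minEnclosingCircle(P[m][:,:2].astype(np.float32)))
for h,n in((e[2]-.0065,"disc"),(.162,"red"),(.118,"amber")):
    m=(abs(P[...,2]-h)<.004)&(abs(P[...,1]+.0975)<.006)&(u>230)&(u<340)&(v<300);print(n,np.percentile(P[m][:,0],[99])-.028)
```

```text
2016 0.029753077078855134 ((0.4818633496761322, -0.09752541780471802), 0.016615375876426697)
disc [0.47911133]
red [0.48068471]
amber [0.48170278]
```

{"name": "apply_moves", "arguments": {
  "deltas": [
    [0.002,-0.002,0.03,0],
    [0,0,0.04,0],
    [0,0,0.02,0],
    [0,0,0.01,0],
    [0,0,0.01,0],
    [0,0,0.006,0],
    [0,0,0.004,0],
    [0,0,0,0],
    [0,0,0,0]
  ]
}}

```text
t: 35.12
ee_pos: [0.4814, -0.0967, 0.1897]
tool_rot: [3.141, -0.0, 0.001]
force: [-0.5, -1.1, -1.5]
grip_width: 0.0279
gripper_force: 29.9
```

{"name": "apply_moves", "arguments": {
  "deltas": [
    [0,0,0.004,0],
    [0,0,0.004,0],
    [0,0,0.004,0],
    [0,0,0.004,0],
    [0,0,0.004,0],
    [0,0,0,0]
  ]
}}

```text
t: 35.88
ee_pos: [0.4819, -0.097, 0.1804]
tool_rot: [3.14, 0.0, 0.003]
force: [-0.5, -0.1, 4.2]
grip_width: 0.0275
gripper_force: 29.9
```

{"name": "apply_moves", "arguments": {
  "deltas": [
    [0,0,0.004,0],
    [0,0,0.003,0],
    [0,0,0.002,0],
    [0,0,0.001,0],
    [0,0,0,0],
    [0,0,0,0]
  ]
}}

```text
t: 36.62
ee_pos: [0.4819, -0.0966, 0.1762]
tool_rot: [3.141, 0.0, 0.003]
force: [-3.8, 0.1, 11.5]
grip_width: 0.0275
gripper_force: 30.0
```

Run:
```python
from h import *
s=ctrl.sense();print(s["ee_pos"],s["force"])
p=ctrl.grab_frame("scene");im=p["pixels"];cv2.imwrite("pics/s6.png",cv2.resize(im[120:280,150:350],None,fx=3.5,fy=3.5,interpolation=cv2.INTER_CUBIC))
P=cloud(p);print([top(p,(.4805,-.0968),h,.035,.0015) for h in (.162,.166,.170,.174,.178,.183)])
```

```text
[ 0.4819282  -0.09655915  0.176172  ] [-3.78433255  0.05524759 11.5021319 ]
[(np.int64(28), array([ 0.4873, -0.1017]), 0.0258), (np.int64(37), array([ 0.4869, -0.1   ]), 0.0267), (np.int64(131), array([ 0.4823, -0.0965]), 0.0276), (np.int64(15), array([ 0.491, -0.099]), 0.0214), (np.int64(17), array([ 0.4918, -0.0957]), 0.017), (np.int64(25), array([ 0.4892, -0.0952]), 0.024)]
```

View pics/s6.png

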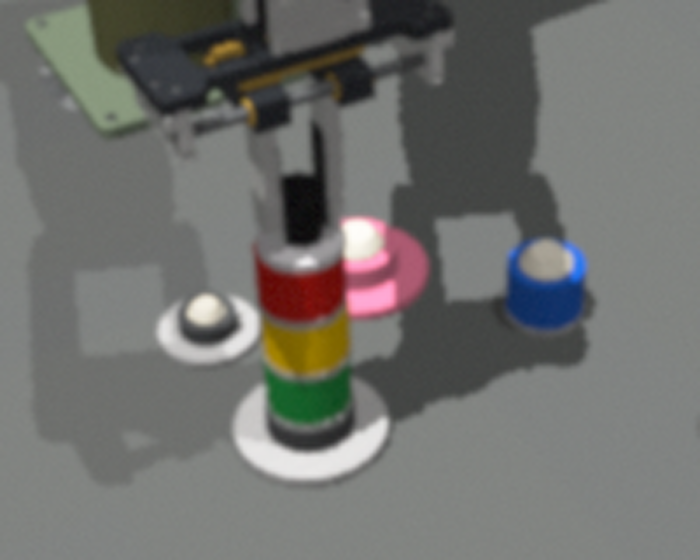

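The crop shows the full column at about (300,330), with the disc flush on red (disc top 0.170 m). I'll press slightly more so the clips are sure to be in, then release.

{"name": "apply_moves", "arguments": {
  "deltas": [
    [0,0,0.002,0],
    [0,0,0.002,0],
    [0,0,0,0],
    [0,0,0,0]
  ]
}}

```text
t: 37.17
ee_pos: [0.4826, -0.0969, 0.1761]
tool_rot: [3.14, 0.0, 0.005]
force: [-5.2, 1.0, 20.0]
grip_width: 0.0274
gripper_force: 30.0
```

{"name": "apply_moves", "arguments": {
  "deltas": [
    [0,0,-0.002,0],
    [0,0,-0.002,0],
    [0,0,-0.002,0],
    [0,0,0,0],
    [0,0,0,0]
  ]
}}

```text
t: 37.8
ee_pos: [0.4817, -0.0968, 0.1761]
tool_rot: [3.141, -0.0, 0.002]
force: [-1.2, 0.1, 6.6]
grip_width: 0.0274
gripper_force: 30.0
```

{"name": "apply_moves", "arguments": {
  "deltas": [
    [0,0,0,0],
    [0,0,0,0],
    [0,0,0,0],
    [0,0,0,0],
    [0,0,0,0],
    [0,0,0,0],
    [0,0,-0.02,0],
    [0,0,-0.06,0],
    [0,0,-0.08,0],
    [0,0,-0.08,0],
    [0,0,0,0],
    [0,0,0,0],
    [0,0,0,0]
  ],
  "grip": 1
}}

```text
t: 39.42
ee_pos: [0.4802, -0.0961, 0.2936]
tool_rot: [-3.14, 0.0, 0.005]
force: [0.6, 0.3, -0.4]
grip_width: 0.0936
gripper_force: 0.0
```

Run:
```python
from h import *
print(ctrl.sense()["ee_pos"])
for c in ["wrist","scene","side"]:
    p=ctrl.grab_frame(c)
    print(c,[top(p,(.4805,-.0968),h,.035,.002) for h in (.170,.183,.208)],top(p,(.479,-.0965),.01,.06))
    if c=="side": cv2.imwrite("pics/side7.png",cv2.resize(p["pixels"][80:260,220:420],None,fx=3,fy=3))
```

```text
[ 0.48024403 -0.09614689  0.29363128]
wrist [(np.int64(741), array([ 0.4816, -0.0955]), 0.0277), (np.int64(22), array([ 0.4877, -0.0957]), 0.0121), (np.int64(352), array([ 0.4817, -0.0958]), 0.0134)] (np.int64(1349), array([ 0.4814, -0.0972]), 0.0516)
scene [(np.int64(193), array([ 0.4819, -0.0958]), 0.029), (np.int64(17), array([ 0.4847, -0.099 ]), 0.0128), (np.int64(82), array([ 0.481 , -0.0966]), 0.0145)] (np.int64(561), array([ 0.4807, -0.0982]), 0.0525)
side [(np.int64(115), array([ 0.4783, -0.0952]), 0.0291), (np.int64(16), array([ 0.4786, -0.0948]), 0.0137), (np.int64(44), array([ 0.4791, -0.0967]), 0.0144)] (np.int64(355), array([ 0.4772, -0.0952]), 0.054)
```

View pics/side7.png

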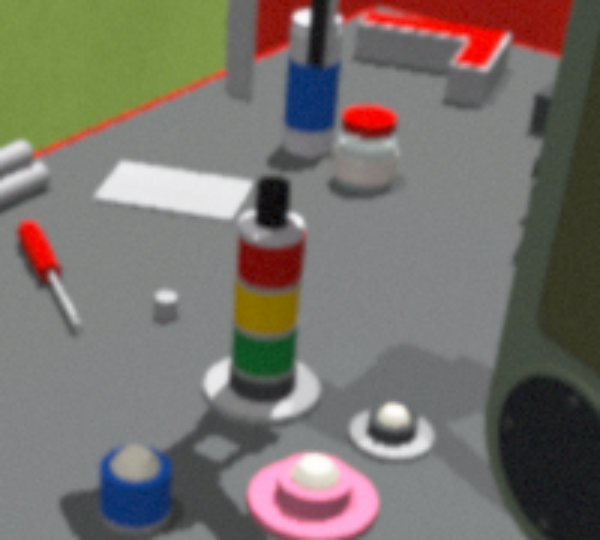

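The crop shows the finished upright column at (268,300), the cap flush and blue untouched at (137,485).

```bash
python3 -c "
from rig import ctrl
print(ctrl.hand_in())"
```

```text
the job is handed in; nothing more can be done
None
```

The light column is built on the steel plinth (green, amber, red, cap pressed flush), the arm is clear, and the blue tier and cup were left alone; the job was handed in at about 40 s, with no verdict returned.

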